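# Refill the green pod tube on the pantry counter

## Robot

A 7-joint arm with a two-finger parallel gripper is mounted at the origin on the work surface. World frame = base frame: x ahead of the robot, y to its left, z up, the work surface at z = 0. Lengths are in m, angles in rad, forces in N, time in s.
With the tool pointing down it reaches from about 0.35 to 0.9 m from the base axis. Payload 7.2 kg.
Tool frame: the origin (TCP) lies where the fingers leave the gripper's body, on its centre line; the fingertips stand 80 mm ahead of it and the grasp point (between the pads) lies 61 mm ahead of it; z points along the fingers, y is the direction in which the jaws open and shut (so a half turn about z gives the same grasp; the last joint's range is limited). The gripper opens to 88 mm and grips with 3 to 60 N. Pads are 20 mm wide; open, the fingers measure 115 mm over their backs; the gripper's body (75 mm by 178 mm) begins 61 mm behind the grasp point.
Start: joints at [1.251, 0.411, -0.013, 1.596, 0.006, 1.134, -0.082], TCP at [0.156, -0.605, 0.303] pointing down, gripper open.
Joint ranges: [-2.95, 2.95], [-0.29, 1.99], [-1.47, 1.44], [0.14, 2.54], [-1.03, 4.17], [0.13, 1.85], [-2.86, 2.86]. Speed limits (rad/s): [2.39, 2.39, 3.01, 3.01, 3.14, 3.14, 3.14].

## Interface

Orientations are given as a rotation vector (axis times angle).
In Python, from cell import sensors, vision, ctrl gives the robot as it stands. The module is installed in compiled form; this text tells all that it offers.
- The arm moves only by the tool step_arm, never from a script. Its argument "series" is a list of rows, each a list of 5 numbers: the opening, from 0 (shut) to 1 (fully open), then the shift along the world's x, y, z in cm, then the turn about the world's z in degrees. In form: [[jaw, tx, ty, tz, roll], ...]. A call has exactly 5 rows; each row shifts and turns the commanded pose from where the row before left it; what a row does not reach is not made up. A row lasts 1/8 s, in which the tool goes at most 62.5 mm and 10.7 degrees, less where a joint would pass 70% of its speed; a pose out of reach is approached as far as the arm can. A call with a gripper value outside its range is refused whole. The fingers move at their own pace and stop on an object; the grip force is fixed at half the most. Time passes only in rows, so rows that do not move let the fingers close, or fill a call up. It gives the time, the measured TCP pose, the force and the opening at its end, in the units of the state.
- sensors.state(): the state, without advancing time (a new reading comes with each control period).
- vision.grab_frame(name): name is "scene" or "top" or "wrist"; returns the picture (420x560x3 uint8, blue, green, red); there is no depth.
- vision.calibration(name): a dict with "fx", "fy", "cx", "cy" (pixels), "rvec" (rotation vector, rad) and "tvec" (3), from world to camera coordinates, as OpenCV has them. Camera axes: x right, y down, z forward; pixel columns grow to the right and rows downward; lengths in m; the calibration is good to about 2 mm. The wrist camera is an equidistant fisheye: a pixel r from the principal point sees the ray r / f radians off the axis. A picture is of the moment at which its call begins: read the wrist's pose just before it. calibration takes no time and is no camera call; for the wrist camera it gives the pose at the moment of the call.
- ctrl.close_job(): hands the job in, once; it reports no verdict.
The state is a dict: "clock": time; "joint_pos": joint angles; "joint_velocities": joint speeds; "joint_efforts": joint torques, N m; "tool_pos": TCP position; "ee_rot": TCP orientation; "wrist_force": force on the tool from outside, world axes, zero at the start; "ft_torque": the same for the moment, N m; "width": finger opening in m.
Only numpy, scipy, OpenCV 4.12 (cv2) and the standard library are available. Lean on these libraries where they do the work, as an engineer would, in place of code of your own. Each camera call takes 0.05 s, during which the arm holds its last target.

## Task

Refill the green drink pods: put both green pods into the tube dispenser with the green collar, one after the other, so that they end up stacked one on top of the other at the bottom of that tube. Let each pod go into the mouth of the tube and fall home.

Things in the scene. Friction and masses are not known exactly. Their poses are not given: they have to be found in the camera images.
- green_pod_1_mid (a point): One of the two green drink pods, which are alike: a straight sealed cylinder 42 mm across, 50 mm tall, about 30 g, green all over with a small silver spot on top, standing upright on the counter. This point is its centre, 25 mm above its base; z runs along its axis. Orange and blue pods of the same shape and a small jar stand among them, at least 95 mm apart centre to centre.
- green_pod_2_mid (a point): The other of the two green drink pods, which are alike: a straight sealed cylinder 42 mm across, 50 mm tall, about 30 g, green all over with a small silver spot on top, standing upright on the counter. This point is its centre, 25 mm above its base; z runs along its axis. Orange and blue pods of the same shape and a small jar stand among them, at least 95 mm apart centre to centre.
- green_tube_mouth (a point): Open top of the green-collared pod dispenser, fixed to the counter: white round foot, clear upright tube, green funnel collar. This point is the centre of the collar's rim, 200 mm above the counter; z points up the tube's axis. Collar 82 mm across outside; mouth about 76 mm wide, narrowing to the 50 mm bore 30 mm below. A pod let go upright with its lower end just inside slides down by itself.
- green_tube_floor (a point): Centre of the floor inside the same tube, on its axis, 135 mm below the rim and 65 mm above the counter (the foot is 104 mm across and 65 mm tall). The tube is empty at the start and takes both pods upright, one on the other. A like dispenser with an orange collar, not to be used, stands at least 165 mm away, centre to centre.

How it is judged:
By the outcome, as a careful person would: the job done as asked, in the order asked, and still so for the second after the job is handed in, with the robot touching nothing.
It also fails if it takes over 61 s, if anything falls off the work surface, if the arm or the gripper's body presses on something with over 40 N, if the wrist force passes 120 N, or if a joint passes its speed limit or range.

## Working session

There is one attempt and no reset: what is moved stays moved. The work goes in short steps, Python scripts to look and compute and a tool call to move; the robot and the scene stay as the last step left them, time stands still between calls to the robot, and variables do not carry over. Pictures are saved under pics/ and viewed, and the job is handed in when it is done.

Besides the shell and the picture viewer there is one more tool, called after "Request:" as name([rows], argument=value, ...), one row to a line, values as JSON. step_arm: Moves the arm, as the interface text tells. Its arguments: {"type":"object","properties":{"series":{"type":"array"}},"required":["series"]}

```bash
mkdir -p pics; python3 - <<'E'
from cell import sensors, vision, ctrl
import cv2
for n in ("scene","top","wrist"):
    cv2.imwrite(f"pics/{n}0.png",vision.grab_frame(n))
    c=vision.calibration(n);print(n,c)
s=sensors.state();print(s)
E
```

```text
scene {'fx': 481.8494955997767, 'fy': 481.8494955997767, 'cx': 277.2691379149148, 'cy': 211.9234270577643, 'rvec': array([ 2.37476747,  0.72172492, -0.27538435]), 'tvec': array([-0.43447997, -0.13679806,  1.42002439])}
top {'fx': 398.7755797566107, 'fy': 398.7755797566107, 'cx': 278.54611429527466, 'cy': 206.10264549457676, 'rvec': array([ 2.1617968 , -2.1460938 ,  0.17218803]), 'tvec': array([-0.02637422,  0.55092812,  1.06063253])}
wrist {'fx': 325.19226210127806, 'fy': 325.19226210127806, 'cx': 278.2001519097662, 'cy': 209.24361269882172, 'rvec': array([-2.2819885 ,  1.76836162,  0.27522763]), 'tvec': array([-0.6251182 , -0.03740779,  0.3931222 ])}
{'clock': 0.15, 'joint_pos': array([ 1.25077789,  0.41174058, -0.01270644,  1.59681338,  0.00562387,
        1.13429867, -0.08220379]), 'joint_velocities': array([ 0.00030718, -0.00127372,  0.00035208, -0.00244998, -0.0012484 ,
        0.00065183,  0.00068777]), 'joint_efforts': array([ 2.43347647e-03, -5.88332605e+01,  6.42928965e-01, -2.91294408e+01,
       -5.36904309e-02,  1.56911166e-02,  6.19242564e-05]), 'tool_pos': array([ 0.15562642, -0.60503086,  0.30200275]), 'ee_rot': array([-3.11553195e+00, -3.94399376e-01,  4.10406373e-04]), 'wrist_force': array([ 0.07949493, -0.07707558,  0.56235927]), 'ft_torque': array([0.03733045, 0.0010074 , 0.02717939]), 'width': 0.08780765274027755}
```

View pics/top0.png

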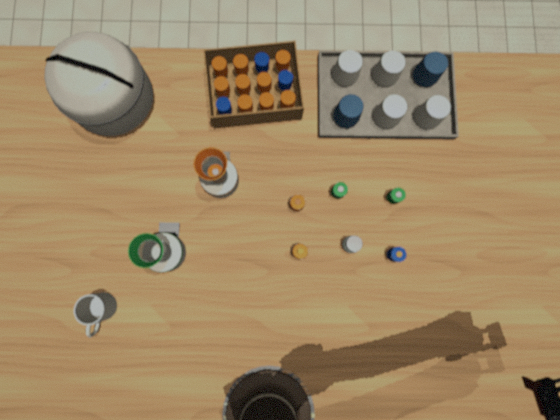

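View pics/scene0.png

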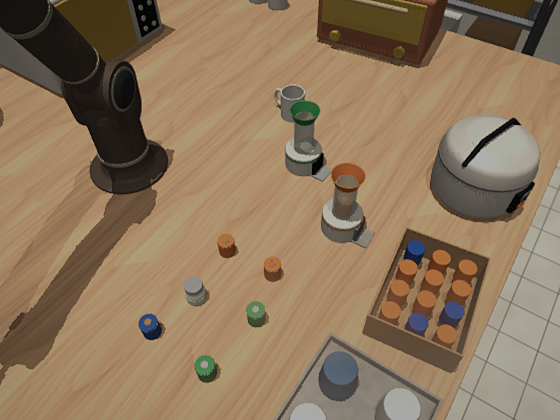

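View pics/wrist0.png

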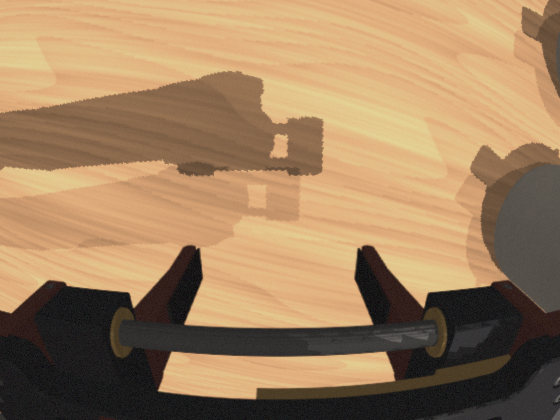

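The top view shows the green pods at about (340,190) and (397,196), and the green collar at about (147,250). The scene view shows the same pods at (256,313) and (205,368), and the collar at (305,112). I'll enlarge these for exact pixels.

```bash
python3 - <<'E'
import cv2,numpy as np
t=cv2.imread('pics/top0.png');s=cv2.imread('pics/scene0.png')
def crop(im,x,y,w,k): return cv2.resize(im[y:y+w,x:x+w],None,fx=k,fy=k,interpolation=cv2.INTER_CUBIC)
a=np.hstack([crop(t,320,170,40,6.5),crop(t,378,176,40,6.5),crop(t,117,220,65,4)])
b=np.hstack([crop(s,236,293,40,6.5),crop(s,185,348,40,6.5),crop(s,275,90,65,4)])
cv2.imwrite('pics/crops0.png',np.vstack([a,b]));print(a.shape)
E
```

```text
(260, 780, 3)
```

View pics/crops0.png

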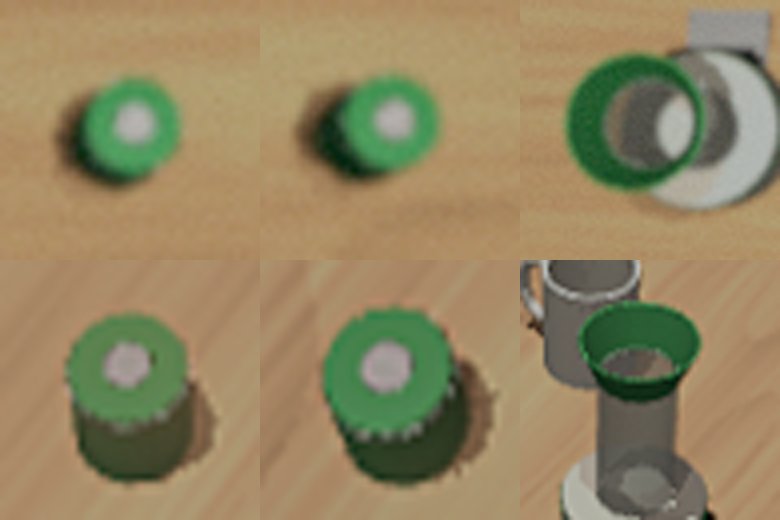

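The spot and rim centres are clear in both views, so I'll triangulate. Top view: A (340.2,188.5), B (398.0,194.0), rim (145.7,250.1). Scene view: A (255.3,308.8), B (204.0,364.2), rim (304.6,110.3).

```bash
cat > h.py <<'E'
import numpy as np,cv2
from cell import sensors, vision, ctrl
def ray(n,uv,c=None):
    c=c or vision.calibration(n);R=cv2.Rodrigues(c['rvec'])[0]
    p=np.array([(uv[0]-c['cx'])/c['fx'],(uv[1]-c['cy'])/c['fy']])
    if n=='wrist':
        t=np.linalg.norm(p);d=np.array([*(p/t*np.sin(t)),np.cos(t)])
    else: d=np.array([*p,1])
    return -R.T@c['tvec'],R.T@d
def atz(n,uv,z,c=None):
    o,d=ray(n,uv,c);return o+d*(z-o[2])/d[2]
def jaw():
    s=sensors.state();R=cv2.Rodrigues(s['ee_rot'])[0];return s,R
def proj(n,P,c=None):
    c=c or vision.calibration(n)
    if n!='wrist':
        K=np.array([[c['fx'],0,c['cx']],[0,c['fy'],c['cy']],[0,0,1]])
        return cv2.projectPoints(np.array([P],float),c['rvec'],c['tvec'],K,None)[0].ravel()
    q=cv2.Rodrigues(c['rvec'])[0]@P+c['tvec'];r=np.hypot(q[0],q[1]);t=np.arctan2(r,q[2])
    return np.array([c['cx'],c['cy']])+c['fx']*t*q[:2]/r
E
python3 - <<'E'
from h import *
np.set_printoptions(precision=4,suppress=True)
for nm,a,b,z in (("A",(340.2,188.5),(255.3,308.8),.05),("B",(398,194),(204,364.2),.05),("rim",(145.7,250.1),(304.6,110.3),.2)):
    print(nm,atz('top',a,z),atz('scene',b,z))
for nm,a,z in (("or1",(297,202),.05),("or2",(300,251),.05),("jar",(352,244),.05),("blue",(398,254),.05),("orim",(211,165),.2),("mug",(90,308),.08),("tray",(387,53),.05),("trayTR",(455,54),.06),("cup",(348,112),.09),("cup2",(391,112),.09)): print(nm,atz('top',a,z))
s,R=jaw();print(R)
E
```

```text
A [ 0.6002 -0.192   0.05  ] [ 0.5985 -0.194   0.05  ]
B [ 0.5862 -0.3517  0.05  ] [ 0.5844 -0.3542  0.05  ]
rim [0.4229 0.2857 0.2   ] [0.4229 0.2829 0.2   ]
or1 [ 0.5614 -0.0727  0.05  ]
or2 [ 0.428  -0.0807  0.05  ]
jar [ 0.4477 -0.2216  0.05  ]
blue [ 0.4217 -0.3456  0.05  ]
orim [0.6255 0.1417 0.2   ]
mug [0.2793 0.4564 0.08  ]
tray [ 1.0023 -0.335   0.05  ]
trayTR [ 0.9966 -0.5292  0.06  ]
cup [ 0.8054 -0.2099  0.09  ]
cup2 [ 0.8069 -0.328   0.09  ]
[[ 0.9685  0.2492 -0.0004]
 [ 0.2492 -0.9685  0.0012]
 [-0.0001 -0.0012 -1.    ]]
```

Request:
step_arm([
  [1,4,2.4,0,0],
  [1,5,3,0,0],
  [1,5,3,0,0],
  [1,5,3,0,0],
  [1,5,3,0,0],
])

```text
clock: 0.78
tool_pos: [0.397, -0.4601, 0.3025]
ee_rot: [-3.117, -0.394, 0.0]
wrist_force: [-0.4, -0.2, -0.1]
width: 0.0879
```

Request:
step_arm([
  [1,5,3,-2,3],
  [1,5,3,-2,3],
  [1,5,3,-2,3],
  [1,3,1.5,-2,3],
  [1,0.9,0.3,0,2],
])

```text
clock: 1.4
tool_pos: [0.5859, -0.3505, 0.2202]
ee_rot: [-3.04, -0.779, 0.003]
wrist_force: [0.3, -0.2, 0.4]
width: 0.0877
```

Request:
step_arm([
  [1,0,0,0,0],
  [1,0,0,0,0],
  [1,0,0,0,0],
  [1,0,0,0,0],
  [1,0,0,0,0],
])

```text
clock: 2.02
tool_pos: [0.5845, -0.3536, 0.223]
ee_rot: [3.045, 0.77, 0.0]
wrist_force: [-0.3, -0.6, 0.5]
width: 0.0879
```

```bash
python3 - <<'E'
from h import *
np.set_printoptions(precision=4,suppress=True)
s,R=jaw();print(s['tool_pos'],s['clock']);print(R)
c=vision.calibration('wrist');im=vision.grab_frame('wrist');cv2.imwrite('pics/w1.png',im)
print(proj('wrist',np.array([.585,-.353,.05]),c),proj('wrist',np.array([.599,-.193,.05]),c))
g=cv2.inRange(cv2.cvtColor(im,cv2.COLOR_BGR2HSV),(50,80,60),(85,255,255))
print(c)
E
```

```text
[ 0.5845 -0.3536  0.223 ] 2.025
[[ 0.8797  0.4756  0.0003]
 [ 0.4756 -0.8797 -0.0003]
 [ 0.0001  0.0004 -1.    ]]
[276.9334 210.6722] [117.6527 110.4976]
{'fx': 325.19226210127806, 'fy': 325.19226210127806, 'cx': 278.2001519097662, 'cy': 209.24361269882172, 'rvec': array([-2.4645,  1.469 ,  0.2267]), 'tvec': array([-0.5899,  0.3166,  0.4213])}
```

View pics/w1.png

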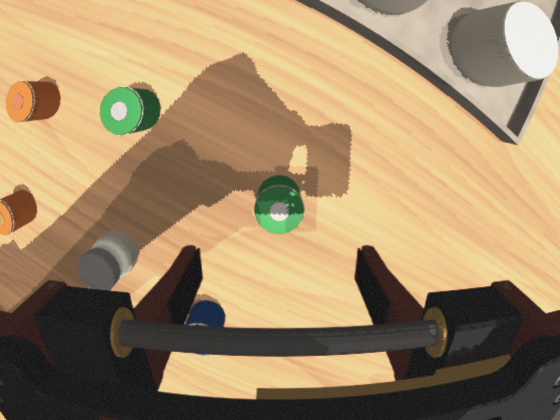

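The wrist view shows the pod B spot at about (279,211) and the pod A spot at (119,111). Both are within 2 px of prediction, so I'll refine the positions.

```bash
python3 - <<'E'
from h import *
np.set_printoptions(precision=4,suppress=True)
print(atz('wrist',(279,211),.05),atz('wrist',(119,111),.05))
im=cv2.imread('pics/w1.png');cv2.imwrite('pics/w1c.png',cv2.resize(im[165:245,240:320],None,fx=7,fy=7,interpolation=cv2.INTER_CUBIC))
E
```

```text
[ 0.5857 -0.3545  0.05  ] [ 0.5992 -0.1943  0.05  ]
```

View pics/w1c.png

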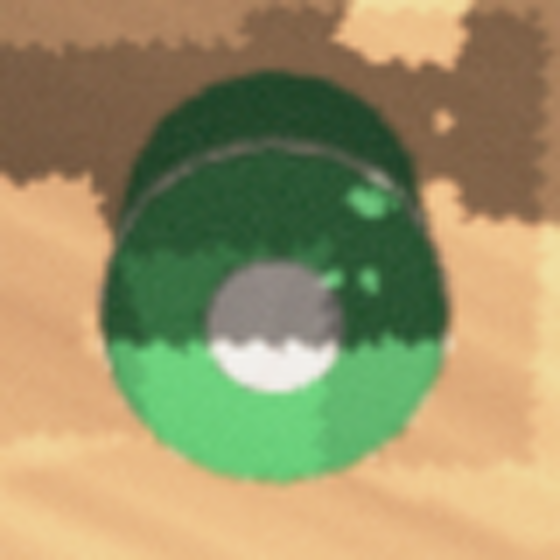

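The pod is at (0.5855,-0.354) and the TCP is within 1 mm of it. Next: descend so the grasp point is at z=0.040, then close.

Request:
step_arm([
  [1,0.1,0,-2.5,0],
  [1,0,0,-3,0],
  [1,0,0,-3,0],
  [1,0,0,-2.2,0],
  [1,0,0,-1.5,0],
])

```text
clock: 2.7
tool_pos: [0.5856, -0.3532, 0.0995]
ee_rot: [-3.045, -0.771, 0.001]
wrist_force: [-0.2, -1.1, 0.4]
width: 0.0878
```

Request:
step_arm([
  [1,0,0,0,0],
  [1,0,0,0,0],
  [0.3,0,0,0,0],
  [0.3,0,0,0,0],
  [0.3,0,0,0,0],
])

```text
clock: 3.32
tool_pos: [0.5858, -0.3534, 0.1011]
ee_rot: [3.045, 0.771, 0.001]
wrist_force: [0.3, -0.1, 0.4]
width: 0.0612
```

Request:
step_arm([
  [0.3,0,0,0,0],
  [0.3,0,0,0,0],
  [0.3,0,0,0,0],
  [0.3,0,0,0,0],
  [0.3,0,0,0,0],
])

```text
clock: 3.95
tool_pos: [0.5857, -0.3533, 0.1007]
ee_rot: [3.045, 0.771, 0.0]
wrist_force: [0.5, -1.4, -0.2]
width: 0.0414
```

Gripped at 41.4 mm. Now lift.

Request:
step_arm([
  [0.3,0,0,3,0],
  [0.3,0,0,5,0],
  [0.3,0,0,6,0],
  [0.3,0,0,6,0],
  [0.3,0,0,4,0],
])

```text
clock: 4.58
tool_pos: [0.586, -0.3534, 0.3442]
ee_rot: [3.043, 0.771, 0.004]
wrist_force: [0.9, -0.1, -0.5]
width: 0.0413
```

Request:
step_arm([
  [0.3,-0.8,3,0.5,0],
  [0.3,-1.2,4.5,0,0],
  [0.3,-1.2,4.8,0,0],
  [0.3,-1.2,4.8,0,0],
  [0.3,-1.2,4.8,0,0],
])

```text
clock: 5.2
tool_pos: [0.5291, -0.1327, 0.3458]
ee_rot: [3.045, 0.771, 0.0]
wrist_force: [1.5, -0.3, -0.4]
width: 0.0416
```

Request:
step_arm([
  [0.3,-1.2,4.8,0,0],
  [0.3,-1.2,4.8,0,0],
  [0.3,-1.2,4.8,0,0],
  [0.3,-1.2,4.8,0,0],
  [0.3,-1.2,4.8,0,0],
])

```text
clock: 5.82
tool_pos: [0.469, 0.1072, 0.3459]
ee_rot: [3.045, 0.771, 0.001]
wrist_force: [0.3, -0.0, 0.0]
width: 0.0415
```

Request:
step_arm([
  [0.3,-1.2,4.6,0,0],
  [0.3,-1.2,4.6,0,0],
  [0.3,-1.2,4.5,0,0],
  [0.3,-0.8,3,0,0],
  [0.3,-0.2,0.9,0,0],
])

```text
clock: 6.45
tool_pos: [0.4228, 0.2834, 0.3457]
ee_rot: [-3.044, -0.776, 0.0]
wrist_force: [0.8, -0.4, 0.2]
width: 0.0414
```

Request:
step_arm([
  [0.3,0,0,0,0],
  [0.3,0,0,0,0],
  [0.3,0,0,0,0],
  [0.3,0,0,0,0],
  [0.3,0,0,0,0],
])

```text
clock: 7.08
tool_pos: [0.4238, 0.2814, 0.3457]
ee_rot: [3.046, 0.771, 0.0]
wrist_force: [0.5, 0.1, -0.4]
width: 0.0416
```

```bash
python3 - <<'E'
from h import *
np.set_printoptions(precision=4,suppress=True)
s,R=jaw();print(s['tool_pos'],s['clock'],s['joint_pos'],s['width'])
c=vision.calibration('wrist');print(repr(c))
im=vision.grab_frame('wrist');im2=vision.grab_frame('scene');cv2.imwrite('pics/w2.png',im);cv2.imwrite('pics/s2.png',im2)
print(proj('wrist',np.array([.423,.284,.2]),c))
cv2.imwrite('pics/s2c.png',cv2.resize(im2[20:200,220:400],None,fx=3.3,fy=3.3,interpolation=cv2.INTER_CUBIC))
E
```

```text
[0.4238 0.2814 0.3457] 7.075 [-0.1831  0.2277 -0.5863  1.7847  0.1362  1.1696 -1.8861] 0.041620978747247024
{'fx': 325.19226210127806, 'fy': 325.19226210127806, 'cx': 278.2001519097662, 'cy': 209.24361269882172, 'rvec': array([-2.4647,  1.469 ,  0.2271]), 'tvec': array([0.0451, 0.4327, 0.5871])}
[273.6198 222.1669]
```

View pics/w2.png

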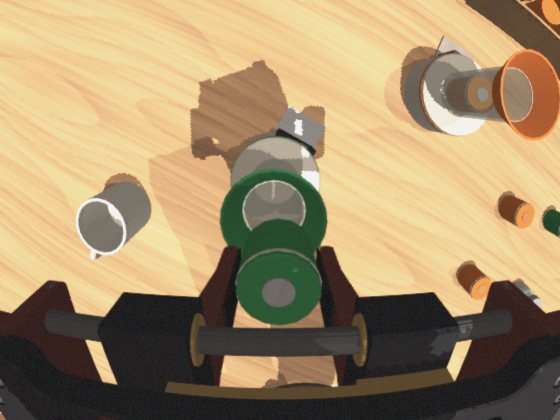

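View pics/s2c.png

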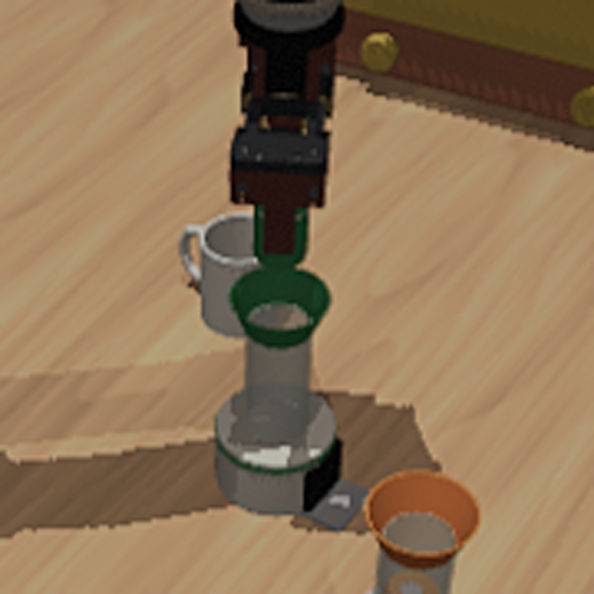

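The wrist view shows the collar centred at about (273.5,221), matching the prediction of (273.6,222). The pod hangs upright in line with it. I'll shift −0.1/+0.25 cm and lower until the pod base is about 13 mm inside the rim, with the fingertips staying above it.

Request:
step_arm([
  [0.3,-0.1,0.25,-1,0],
  [0.3,0,0,-1.5,0],
  [0.3,0,0,-1.5,0],
  [0.3,0,0,-1,0],
  [0.3,0,0,-0.8,0],
])

```text
clock: 7.8
tool_pos: [0.4226, 0.2841, 0.2868]
ee_rot: [3.045, 0.771, -0.001]
wrist_force: [-0.0, 1.6, -0.2]
width: 0.0414
```

Request:
step_arm([
  [0.3,0,0,0,0],
  [0.3,0,0,0,0],
  [0.3,0,0,0,0],
  [0.3,0,0,0,0],
  [0.3,0,0,0,0],
])

```text
clock: 8.43
tool_pos: [0.4227, 0.2842, 0.2878]
ee_rot: [-3.045, -0.771, -0.0]
wrist_force: [-0.2, 0.0, 0.1]
width: 0.0418
```

```bash
python3 - <<'E'
from h import *
s,R=jaw();print(s['tool_pos'],s['wrist_force'],s['width'])
im=vision.grab_frame('scene');
a=cv2.resize(im[30:150,240:360],None,fx=5,fy=5,interpolation=cv2.INTER_CUBIC);cv2.imwrite('pics/s3c.png',a)
E
```

```text
[0.42274482 0.28420692 0.2878047 ] [-0.24837654  0.00080664  0.10328751] 0.0418196210904352
```

View pics/s3c.png

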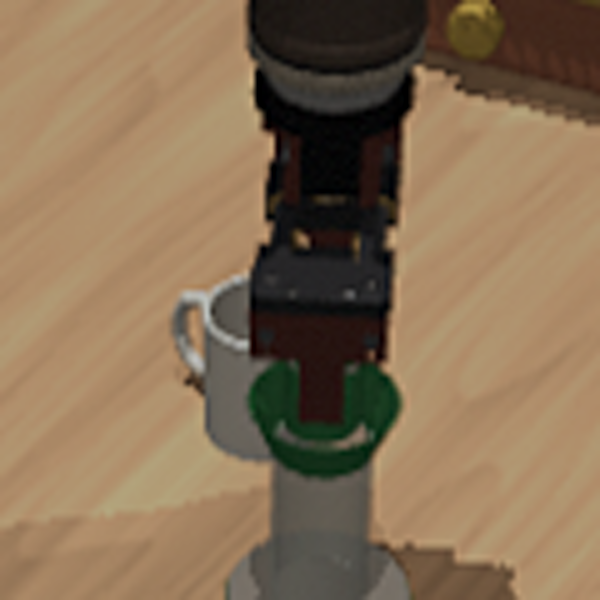

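The pod sits centred inside the collar mouth at about (325,400) in the crop, with no contact force. Now release.

Request:
step_arm([
  [1,0,0,0,0],
  [1,0,0,0,0],
  [1,0,0,0,0],
  [1,0,0,0,0],
  [1,0,0,0,0],
])

```text
clock: 9.1
tool_pos: [0.4227, 0.2842, 0.2876]
ee_rot: [3.045, 0.771, -0.0]
wrist_force: [0.1, 0.9, -0.2]
width: 0.0865
```

Request:
step_arm([
  [1,0,0,0,0],
  [1,0,0,0,0],
  [1,0,0,2,0],
  [1,0,0,3,0],
  [1,0,0,2,0],
])

```text
clock: 9.72
tool_pos: [0.4228, 0.2844, 0.3589]
ee_rot: [-3.045, -0.771, -0.001]
wrist_force: [0.9, -0.7, -1.4]
width: 0.0881
```

```bash
python3 - <<'E'
from h import *
s,R=jaw();print(s['tool_pos'],s['wrist_force'],s['width'])
w=vision.grab_frame('wrist')
im=vision.grab_frame('scene');
a=cv2.resize(im[90:190,250:350],None,fx=4.2,fy=4.2,interpolation=cv2.INTER_CUBIC)
b=cv2.resize(w[110:290,190:360],(400,420));cv2.imwrite('pics/r4.png',np.hstack([a,b]))
E
```

```text
[0.42279773 0.28439793 0.35890662] [ 0.90208969 -0.71367618 -1.42539883] 0.08808044862132274
```

View pics/r4.png

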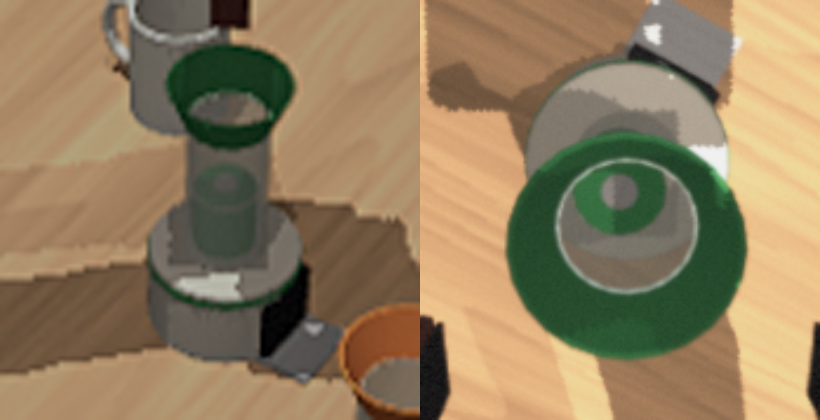

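Pod 1 stands upright at the bottom of the tube: the spot is at (225,182) in the scene crop and (620,190) in the wrist crop. Now for pod A.

Request:
step_arm([
  [1,1,-2.7,0,0],
  [1,1.7,-4.7,0,0],
  [1,1.8,-4.9,0,0],
  [1,1.8,-4.9,0,0],
  [1,1.8,-4.9,0,0],
])

```text
clock: 10.45
tool_pos: [0.5038, 0.0614, 0.3567]
ee_rot: [3.045, 0.771, -0.001]
wrist_force: [1.8, 0.9, -0.9]
width: 0.088
```

Request:
step_arm([
  [1,1.8,-4.9,0,0],
  [1,1.8,-4.9,0,0],
  [1,1.8,-4.9,0,0],
  [1,1.8,-4.9,-2,0],
  [1,1.6,-4.4,-3,0],
])

```text
clock: 11.08
tool_pos: [0.5922, -0.1788, 0.3066]
ee_rot: [3.045, 0.77, 0.001]
wrist_force: [0.8, 1.0, -0.3]
width: 0.0878
```

Request:
step_arm([
  [1,0.7,-1.7,-4,0],
  [1,0,0,-3,0],
  [1,0,0,-1.6,0],
  [1,0,0,0,0],
  [1,0,0,0,0],
])

```text
clock: 11.7
tool_pos: [0.5993, -0.1935, 0.2229]
ee_rot: [3.044, 0.772, 0.003]
wrist_force: [0.3, -0.6, 0.8]
width: 0.0875
```

Request:
step_arm([
  [1,0,0,0,0],
  [1,0,0,0,0],
  [1,0,0,0,0],
  [1,0,0,0,0],
  [1,0,0,0,0],
])

```text
clock: 12.32
tool_pos: [0.5987, -0.1938, 0.2217]
ee_rot: [3.045, 0.771, 0.0]
wrist_force: [-0.8, 0.1, -0.5]
width: 0.0877
```

```bash
python3 - <<'E'
from h import *
s,R=jaw();print(s['tool_pos'],s['wrist_force'],s['width'])
c=vision.calibration('wrist');w=vision.grab_frame('wrist');cv2.imwrite('pics/w5.png',w)
print(proj('wrist',np.array([.599,-.1935,.05]),c))
cv2.imwrite('pics/w5c.png',cv2.resize(w[165:245,240:320],None,fx=7,fy=7,interpolation=cv2.INTER_CUBIC))
E
```

```text
[ 0.59870004 -0.19379669  0.22167038] [-0.84580179  0.06457268 -0.52246044] 0.08770091242675616
[277.17166273 211.52170788]
```

View pics/w5c.png

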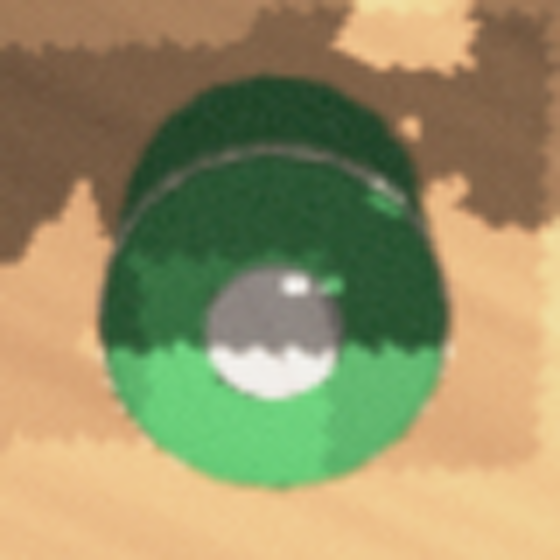

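The spot is at (278.7,211.7) in the full picture, almost the same as before the first grasp, so I'll repeat it.

Request:
step_arm([
  [1,0.1,0,-2.5,0],
  [1,0,0,-3,0],
  [1,0,0,-3,0],
  [1,0,0,-2.1,0],
  [1,0,0,-1.5,0],
])

```text
clock: 13.0
tool_pos: [0.5994, -0.1937, 0.0995]
ee_rot: [-3.045, -0.771, 0.001]
wrist_force: [0.4, 0.3, 0.1]
width: 0.0877
```

Request:
step_arm([
  [1,0,0,0,0],
  [1,0,0,0,0],
  [0.3,0,0,0,0],
  [0.3,0,0,0,0],
  [0.3,0,0,0,0],
])

```text
clock: 13.62
tool_pos: [0.5998, -0.1939, 0.101]
ee_rot: [3.045, 0.771, 0.001]
wrist_force: [0.5, -0.4, -0.5]
width: 0.0608
```

Request:
step_arm([
  [0.3,0,0,0,0],
  [0.3,0,0,0,0],
  [0.3,0,0,0,0],
  [0.3,0,0,0,0],
  [0.3,0,0,0,0],
])

```text
clock: 14.25
tool_pos: [0.5997, -0.1938, 0.1007]
ee_rot: [3.045, 0.771, -0.0]
wrist_force: [0.1, -0.4, -0.1]
width: 0.0417
```

Request:
step_arm([
  [0.3,0,0,3,0],
  [0.3,0,0,5,0],
  [0.3,0,0,6,0],
  [0.3,0,0,6,0],
  [0.3,0,0,4.5,0],
])

```text
clock: 14.88
tool_pos: [0.5998, -0.1937, 0.3487]
ee_rot: [3.044, 0.771, 0.003]
wrist_force: [0.4, -0.0, -1.6]
width: 0.0418
```

Request:
step_arm([
  [0.3,-1,2.7,0,0],
  [0.3,-1.7,4.7,0,0],
  [0.3,-1.8,4.9,0,0],
  [0.3,-1.8,4.9,0,0],
  [0.3,-1.8,4.9,0,0],
])

```text
clock: 15.5
tool_pos: [0.5178, 0.0287, 0.3457]
ee_rot: [3.045, 0.771, 0.0]
wrist_force: [0.3, 0.8, 0.7]
width: 0.0416
```

Request:
step_arm([
  [0.3,-1.8,4.9,0,0],
  [0.3,-1.8,4.9,0,0],
  [0.3,-1.8,4.9,0,0],
  [0.3,-1.8,4.9,0,0],
  [0.3,-1.5,3.8,0,0],
])

```text
clock: 16.12
tool_pos: [0.4305, 0.2632, 0.3458]
ee_rot: [-3.045, -0.774, -0.001]
wrist_force: [0.7, 0.4, 0.3]
width: 0.0416
```

Request:
step_arm([
  [0.3,-0.9,2.3,0,0],
  [0.3,0,0,0,0],
  [0.3,0,0,0,0],
  [0.3,0,0,0,0],
  [0.3,0,0,0,0],
])

```text
clock: 16.75
tool_pos: [0.4232, 0.2833, 0.3457]
ee_rot: [3.046, 0.769, 0.0]
wrist_force: [-0.1, -0.3, -0.8]
width: 0.0414
```

Request:
step_arm([
  [0.3,-0.05,0.1,-1,0],
  [0.3,0,0,-1.5,0],
  [0.3,0,0,-1.5,0],
  [0.3,0,0,-1,0],
  [0.3,0,0,-0.8,0],
])

```text
clock: 17.38
tool_pos: [0.4221, 0.2852, 0.2867]
ee_rot: [3.045, 0.772, -0.001]
wrist_force: [0.7, -0.1, -0.3]
width: 0.0412
```

Request:
step_arm([
  [0.3,0,0,0,0],
  [0.3,0,0,0,0],
  [0.3,0,0,0,0],
  [0.3,0,0,0,0],
  [0.3,0,0,0,0],
])

```text
clock: 18.0
tool_pos: [0.4222, 0.2852, 0.2878]
ee_rot: [-3.045, -0.771, -0.001]
wrist_force: [0.0, -0.2, -0.8]
width: 0.0413
```

```bash
python3 - <<'E'
from h import *
s,R=jaw();print(s['tool_pos'],s['wrist_force'],s['width'])
im=vision.grab_frame('scene');
a=cv2.resize(im[30:150,240:360],None,fx=5,fy=5,interpolation=cv2.INTER_CUBIC);cv2.imwrite('pics/s6c.png',a)
E
```

```text
[0.42222645 0.28523278 0.28781293] [ 0.02981079 -0.15315189 -0.84263206] 0.041288536395877706
```

View pics/s6c.png

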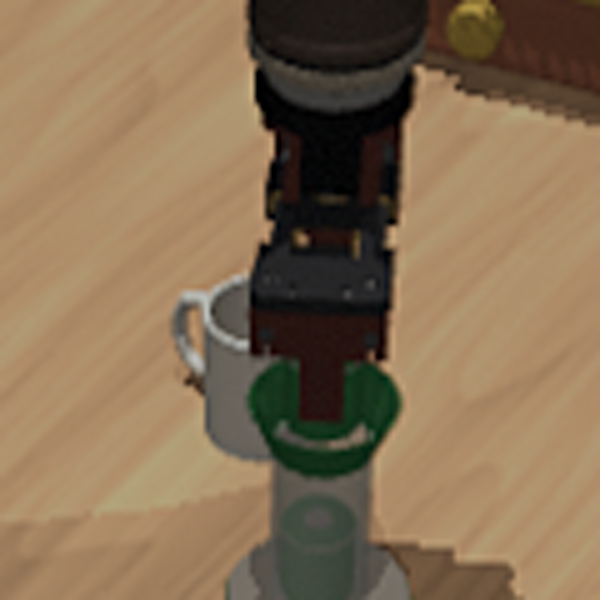

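The second pod sits in the mouth as the first did, and the first pod is visible below at (318,520). Shifting 0.1 cm back toward −y, then releasing.

Request:
step_arm([
  [0.3,0.05,-0.1,0,0],
  [0.3,0,0,0,0],
  [1,0,0,0,0],
  [1,0,0,0,0],
  [1,0,0,0,0],
])

```text
clock: 18.68
tool_pos: [0.4227, 0.2842, 0.2877]
ee_rot: [3.045, 0.771, 0.0]
wrist_force: [0.0, -0.5, 1.2]
width: 0.0679
```

Request:
step_arm([
  [1,0,0,0,0],
  [1,0,0,0,0],
  [1,0,0,0,0],
  [1,0,0,0,0],
  [1,0,0,0,0],
])

```text
clock: 19.3
tool_pos: [0.4227, 0.2842, 0.2877]
ee_rot: [3.045, 0.771, 0.0]
wrist_force: [0.1, 0.2, 1.1]
width: 0.088
```

Request:
step_arm([
  [1,0,0,2,0],
  [1,0,0,3,0],
  [1,0,0,2,0],
  [1,0,0,0,0],
  [1,0,0,0,0],
])

```text
clock: 19.92
tool_pos: [0.4225, 0.2839, 0.3567]
ee_rot: [3.045, 0.771, -0.001]
wrist_force: [0.5, -0.4, -0.3]
width: 0.0877
```

```bash
python3 - <<'E'
from h import *
s,R=jaw();print(s['tool_pos'],s['wrist_force'],s['width'],s['clock'])
w=vision.grab_frame('wrist')
im=vision.grab_frame('scene');cv2.imwrite('pics/s7.png',im)
a=cv2.resize(im[90:190,250:350],None,fx=4.2,fy=4.2,interpolation=cv2.INTER_CUBIC)
b=cv2.resize(w[110:290,190:360],(380,420));cv2.imwrite('pics/r7.png',np.hstack([a,b]))
E
```

```text
[0.42248563 0.28389417 0.3567422 ] [ 0.47670714 -0.43356496 -0.34750983] 0.08766484417835618 19.925
```

View pics/r7.png

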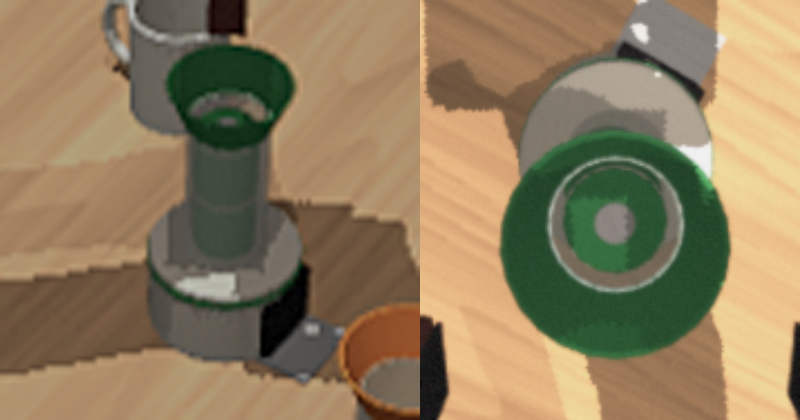

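View pics/s7.png

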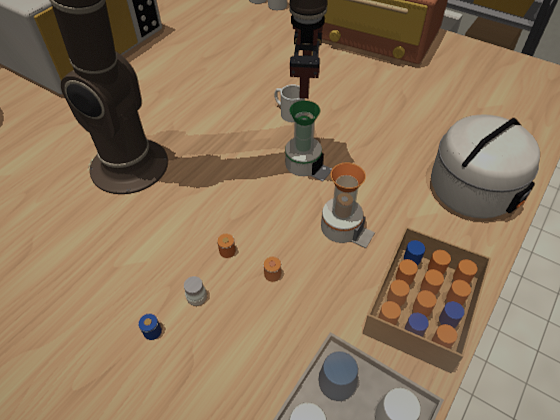

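Both pods are stacked upright in the tube. The seam shows at about (225,205) in the crop and the upper pod's spot at (228,117). The gripper is open and clear, 77 mm above the rim, and nothing else has moved.

```bash
python3 - <<'E'
from h import *
print(proj('scene',np.array([.4227,.284,.165]))) 
print(ctrl.close_job())
E
```

```text
[304.35732324 120.45723652]
the job is handed in; nothing more can be done
None
```

Both green pods are stacked upright in the green-collared tube, and the job is handed in at about 20 s of the 61 s allowed. I picked the pods up one at a time, centred each over the collar and let it go with its base about 13 mm inside the rim.

- **Stack:** in the scene view I read the upper pod's spot at about row 117.5. If the upper pod rests fully on the first, it should be at row 120.5. That gap of about 3 px is a rough reading of a spot partly seen through the collar. The column agreed, at 304, and the wrist view shows the upper pod level and centred in the bore. The seam between the pods is visible in the scene view.
- **Clearance and forces:** the gripper is open and clear, with its fingertips about 77 mm above the rim. The wrist force readings I saw stayed at or below about 2 N.
- **Surroundings:** nothing else in the scene appears to have moved.

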